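# Release the spring catch of a ring case and hold its lid open

## Robot

A 6-joint arm with a two-finger parallel gripper is mounted at the origin on the work surface. World frame = base frame: x ahead of the robot, y to its left, z up, the work surface at z = 0. Lengths are in m, angles in rad, forces in N, time in s.
With the tool pointing down it reaches from about 0.35 to 0.8 m from the base axis. Payload 7.3 kg.
Tool frame: the origin (TCP) lies between the finger pads; the fingertips stand 25 mm ahead of it and the grasp point (between the pads) lies 6 mm ahead of it (r.tip_extent is the distance from the TCP to the fingertips, in m); z points along the fingers, y is the direction in which the jaws open and shut (so a half turn about z gives the same grasp; the last joint's range is limited). The gripper opens to 85 mm and grips with 20 to 120 N. Pads are 22 mm wide; open, the fingers measure 114 mm over their backs; the gripper's body (76 mm by 85 mm) begins 54 mm behind the grasp point. The pads swing forward as they close: fully open they stand 13 mm farther back than shut.
Start: joints at [-1.355, 0.342, 1.524, -0, 1.275, -0.146], TCP at [0.186, -0.491, 0.256] pointing down, gripper open.
Joint ranges: [-2.53, 2.53], [-0.77, 2.02], [0.04, 2.7], [-1, 4.14], [0.28, 2.66], [-3.11, 3.11]. Speed limits (rad/s): [2.57, 2.57, 3.14, 3.14, 3.14, 3.14].

## Interface

Orientations are given as a unit quaternion [x, y, z, w].
In Python, from workcell import r, command_gripper, optics gives the robot as it stands. The module is installed in compiled form; this text tells all that it offers. Calls block until the motion is done:
- r.reach(position, orientation): joint-space move of the TCP to a pose.
- r.move_straight(position, orientation=None, speed=0.15, max_force=None): straight line of the TCP; orientation=None keeps the orientation; speed is the mean speed in m/s. With max_force (N) it stops when the force on the tool has changed by that much, and returns True; else False.
- r.movej(angles): joint-space move.
- command_gripper(opening, force=None): finger opening in m; force is the grip in N (None keeps the last); returns when the fingers have stopped.
- r.hold(seconds).
- r.solve_ik(position, orientation): joint angles nearest the present ones, or None.
- r.read_state(): the state.
- optics.get_image(name): name is "scene" or "top" or "wrist"; returns (picture, depth): 420x560x3 uint8, red, green, blue; 420x560 float32, m along the optical axis (not along the pixel's ray), 0 where there is no reading.
- optics.camera_model(name): a dict with "K" (3x3 intrinsics, pixels), "R" (3x3) and "t" (3): a world point X has camera coordinates R X + t; the wrist camera has in their place "tool_from_camera" (4x4, takes a point from camera to tool coordinates, whose origin is the TCP and whose axes are the flange's). Camera axes: x right, y down, z forward; pixel columns grow to the right and rows downward; lengths in m; the calibration is good to about 2 mm. A picture is of the moment at which its call begins: read the wrist's pose just before it. camera_model takes no time and is no camera call.
A pose or a line that the arm cannot do raises r.PlanningError and nothing moves.
- r.finish_job(): hands the job in, once; it reports no verdict.
The state is a dict: "time_s": time; "joint_positions": joint angles; "dq": joint speeds; "tau": joint torques, N m; "eef_pos": TCP position; "eef_rot": TCP orientation; "contact_force": force on the tool from outside, world axes, zero at the start; "torque": the same for the moment, N m; "grip_width": finger opening in m.
Only numpy, scipy, OpenCV 4.12 (cv2) and the standard library are available. Lean on these libraries where they do the work, as an engineer would, in place of code of your own. Each camera call takes 0.05 s, during which the arm holds its last target. There are 200 camera calls.

## Task

The glass lid of the ring case on the stall is locked by a spring catch that grips a ball-headed stud. Draw the catch's white knob sideways against its spring, lift the lid off the stud and hold it about half open (roughly 45 degrees), so that I can take out a ring with both hands; do not let the lid fall, and leave everything else on the stall where it stands. The lid has no stay, so finish with it still held up, steady, in the gripper.

Things in the scene. Friction and masses are not known exactly. Their poses are not given: they have to be found in the camera images.
- case: glazed oak ring case, 220 mm deep (x) by 360 mm wide (y), standing on the table and fixed to it. Its box is 70 mm high, its 16 mm thick lid reaches 87 mm. Origin: centre of its underside; x points away from the front with the catch towards the hinged side, y to the left as seen from the robot, along the hinge and along the catch's travel; z up. It may stand turned by up to 25 degrees.
- hinge (a point): middle of the lid's hinge line, on the case's far edge, 71 mm above the table (110 mm along the case's +x from its centre). The hinge line runs along the case's y axis.
- knob (a point): centre of the white round knob of the catch: a cylinder 18 mm across and 24 mm long that lies along the lid's x axis and sticks out in front of the case, 162 mm from the case's centre, 92 mm above the table when the lid is shut, with free room below it and on both sides. The nearest part behind it (the brass plate) begins 10 mm behind its rear face, the case's front wall 40 mm. It moves with the slide and the lid; its axes are the lid's axes.
- ball (a point): centre of the steel ball, 14 mm across, on the stud that is fixed to the case's front, 100 mm above the table. With the lid shut the ball stands up through the lid's brass plate, 34 mm to the right (-y of the case) of the knob at rest.
- catch (a joint): travel of the catch's steel slide along the case's +y (to the left seen from the robot), in m: 0 = at rest, its fork under the ball, the lid locked; 0.018 = drawn fully aside to its stop. The ball is free from 0.012 on. A spring pushes it back: 2 N at rest, 9 N at the stop. Slide, knob and spring are carried by the lid, so the lid can be raised by the knob.
- lid (a joint): angle of the lid about its hinge, in rad: 0 = shut, grows as the front edge rises, stop at 1.25. Lid with glass and catch weighs about 0.8 kg (3 to 4 N to lift at the knob). It has no stay and falls shut when let go. With the slide at rest it cannot rise more than about 1 mm; once the lid is 15 mm up at the front the slide may spring back.
- lid_top: the lid itself: oak frame 220 x 360 x 16 mm with a glass pane, brass plate on its front rail, spring barrel, slide and knob. Origin on the hinge line; x, y as the case's when shut.
- ring_box_mid (a point): bystander, loose, not to be disturbed: dark blue ring gift box, 50 x 50 x 41 mm. Point: on its middle, 20 mm up.
- polish_tin_mid (a point): bystander, loose, not to be disturbed: round polish tin, 65 mm across, 30 mm high, green lid. Point: on its middle, 15 mm up.
- oil_lamp_mid (a point): bystander, loose, not to be disturbed: copper oil lamp with a clear glass chimney, 108 mm across, 250 mm high. Point: on its middle, 50 mm up.
- wood_cup_mid (a point): bystander, loose, not to be disturbed: pale wooden cup with two upright ears, 84 mm across, 120 mm high. Point: on its middle, 50 mm up.
- wood_bowl_mid (a point): bystander, loose, not to be disturbed: dark wooden bowl, 120 mm across, 45 mm high. Point: on its middle, 20 mm up.
- bangle_stand_mid (a point): bystander, loose, not to be disturbed: bangle stand: black roll 120 mm long on a post with a round foot, 127 mm high. Point: on its middle, 50 mm up.
- pliers_mid (a point): bystander, loose, not to be disturbed: small pliers lying flat, 140 mm long, dark red handles. Point: on its middle, 7 mm up.

How it is judged:
On the way, in this order (a step that is already met when the one before it is completed fails the run):
1. the catch's slide is drawn aside, off the ball, while the lid is still down (value of joint catch above 0.01 m and value of joint lid below 0.06 rad), for 0.1 s.
2. the lid is lifted off the stud with the hand on it (value of joint lid above 0.25 rad and contact force between the fingers and lid_top above 0.5 N), for 0.1 s.
At the end, for the whole second after the job is handed in: The lid is held still by the gripper's fingers (more than 0.5 N of contact on the lid or its knob), open between 0.58 and 1.0 rad (33 to 57 degrees) and moving less than 0.15 rad/s; every bystander is within 20 mm of its starting place (value of joint lid between 0.58 and 1 rad and velocity of joint lid between -0.15 and 0.15 rad/s and contact force between the fingers and lid_top above 0.5 N and distance of each of ring_box_mid, polish_tin_mid, oil_lamp_mid, wood_cup_mid, wood_bowl_mid, bangle_stand_mid, pliers_mid from where it was at the start of the episode below 0.02 m); the arm keeps its last pose, push and grip.
It fails at once if the lid is let fall (closing faster than 2 rad/s) (velocity of joint lid below -2 rad/s).
It fails at once if a bystander is pushed over or moved by 20 mm or more (distance of any of ring_box_mid, polish_tin_mid, oil_lamp_mid, wood_cup_mid, wood_bowl_mid, bangle_stand_mid, pliers_mid from where it was at the start of the episode above 0.02 m).
It also fails if it takes over 38 s, if anything falls off the work surface, if the arm or the gripper's body presses on something with over 40 N, if the wrist force passes 120 N, or if a joint passes its speed limit or range.

## Working session

There is one attempt and no reset: what is moved stays moved. The work goes in short steps, each a Python script; the robot and the scene stay as the last script left them, time stands still between calls to the robot, and variables do not carry over. Pictures are saved under pics/ and viewed, about 8 in all and at most 12, crops included, and the job is handed in when it is done.

```bash
mkdir -p pics
python3 - <<'E'
from workcell import r, optics
import cv2,numpy as np
for n in("scene","top"):
    p,d=optics.get_image(n); np.savez(f"pics/{n}0.npz",p=p,d=d,**optics.camera_model(n))
    cv2.imwrite(f"pics/{n}0.png",p[:,:,::-1])
    m=optics.camera_model(n);print(n,-m["R"].T@m["t"])
print(optics.camera_model("wrist"),r.read_state(),r.tip_extent)
E
```

```text
scene [ 1.66899792 -0.01133798  1.11762201]
top [0.48466076 0.00789112 1.32730041]
{'K': array([[318.80425902,   0.        , 279.28306825],
       [  0.        , 318.80425902, 206.47648047],
       [  0.        ,   0.        ,   1.        ]]), 'tool_from_camera': array([[-1.01470299e-03, -9.55680919e-01, -2.94402703e-01,
         7.47271909e-02],
       [ 9.99999414e-01, -1.08113052e-03,  6.28846703e-05,
        -1.95651185e-06],
       [-3.78385427e-04, -2.94402467e-01,  9.55681455e-01,
        -1.18141700e-01],
       [ 0.00000000e+00,  0.00000000e+00,  0.00000000e+00,
         1.00000000e+00]])} {'time_s': 0.1, 'joint_positions': array([-1.35499205e+00,  3.42627778e-01,  1.52492828e+00, -4.10695355e-05,
        1.27543954e+00, -1.46004405e-01]), 'dq': array([ 0.00046282, -0.00126673, -0.00293066, -0.00030335, -0.00132523,
        0.00094901]), 'tau': array([ 1.98990529e-03, -4.34447443e+01, -2.46491432e+01, -1.29050695e-04,
        4.71758744e-03,  2.35884677e-06]), 'eef_pos': array([ 0.18576677, -0.49067209,  0.2557062 ]), 'eef_rot': array([ 9.83680066e-01,  1.79925081e-01, -4.41057109e-05, -7.00357532e-04]), 'contact_force': array([-0.1156255 , -0.36478574,  0.15070508]), 'torque': array([ 0.02109725, -0.00989176,  0.00245081]), 'grip_width': 0.08513095040482554} 0.025
```

View pics/scene0.png

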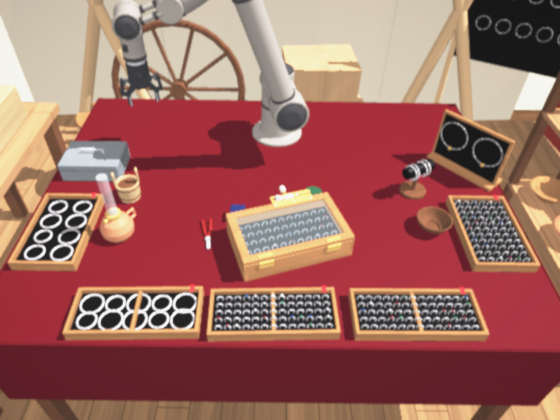

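View pics/top0.png

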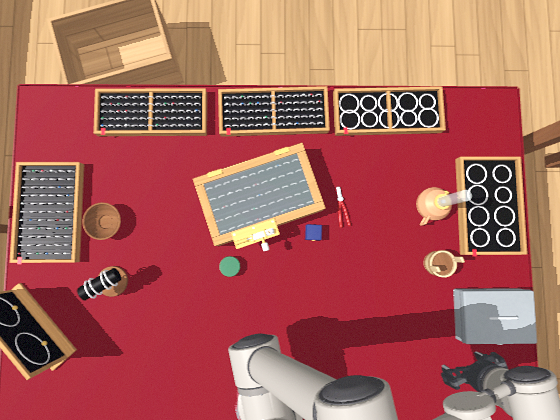

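The top picture shows the case turned in yaw, with corners near (194,180), (303,146), (326,208) and (214,243). The knob is at about (265,246), with the ring box (314,232) to its right and the tin (229,266) to its left. I'll enlarge the catch.

```bash
cat > h.py <<'E'
import numpy as np
def pix(n,u,v,z=None):
    """world point of pixel (from saved npz); on plane z if given, else by depth"""
    f=np.load(f"pics/{n}0.npz"); K,R,t=f["K"],f["R"],f["t"]
    ray=np.linalg.inv(K)@[u,v,1]; c=-R.T@t; w=R.T@ray
    s=(z-c[2])/w[2] if z is not None else f["d"][int(round(v)),int(round(u))]
    return c+s*w
E
python3 - <<'E'
from h import *
import cv2
f=np.load("pics/top0.npz");p=f["p"]
c=p[135:285,185:350,::-1]
cv2.imwrite("pics/crop.png",cv2.resize(c,None,fx=4.8,fy=4,interpolation=cv2.INTER_CUBIC) if 0 else cv2.resize(c,None,fx=4,fy=4,interpolation=cv2.INTER_CUBIC))
for u,v in[(194,180),(303,146),(326,208),(214,243)]:print(pix("top",u,v,.087))
for u,v in[(265,246),(314,232),(229,266)]:print(pix("top",u,v))
E
```

```text
[0.69059647 0.23871944 0.087     ]
[ 0.79872493 -0.09987276  0.087     ]
[ 0.60331113 -0.16927033  0.087     ]
[0.49643797 0.17451104 0.087     ]
[0.48691427 0.01908621 0.09694658]
[0.48466076 0.00789112 1.32730041]
[0.42439008 0.13346222 0.03337837]
```

View pics/crop.png

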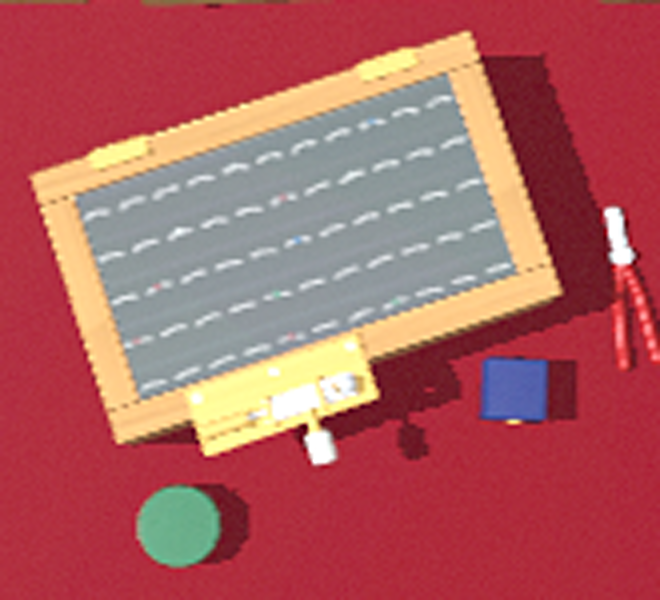

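The crop puts the knob at crop px (320,446), the ball at (343,385) and the case yaw at about 17°. The ball-to-knob offset comes out at 40 mm in x and 32 mm in y, which agrees with the description. I plan to pinch the knob across the case's y with the tool pitched 40° forward. Turning the hand with the lid then leaves it nearly vertical at the end. Next is an IK check over the whole path, then the pre-grasp and a wrist look.

```bash
cat >> h.py <<'E'
from scipy.spatial.transform import Rotation as Ro
TH=0.302; C=np.array([.647,.036,0]); TILT=np.radians(40)
def frame(): return np.array([np.cos(TH),np.sin(TH),0]),np.array([-np.sin(TH),np.cos(TH),0]),np.array([0,0,1.])
def quat(a):  # tool for lid angle a, tilt measured from straight down, forward
    X,Y,Z=frame(); t=TILT-a
    z=np.sin(t)*X-np.cos(t)*Z; x=np.cos(t)*X+np.sin(t)*Z
    return Ro.from_matrix(np.c_[x,-Y,z]).as_quat(),z
def knob(a,y,xk=-.272,zk=.021):  # knob on the lid at angle a; y in case frame
    X,Y,Z=frame(); H=C+.11*X+.071*Z
    return H+(xk*np.cos(a)+zk*np.sin(a))*X+(-xk*np.sin(a)+zk*np.cos(a))*Z+y*Y
def tcp(a,y,back=0,ahead=.006,dx=-.002):
    q,z=quat(a); return knob(a,y,-.272+dx)-(ahead+back)*z,q
E
python3 - <<'E'
from workcell import r,optics
from h import *
import cv2
for a in np.arange(0,.8,.15): print(a,tcp(a,.05)[0],r.solve_ik(*tcp(a,.05)))
print(r.solve_ik(*tcp(0,.034,.09)))
r.reach(*tcp(0,.034,.09)); 
s=r.read_state(); p,d=optics.get_image("wrist"); m=optics.camera_model("wrist")
T=np.eye(4);T[:3,:3]=Ro.from_quat(s["eef_rot"]).as_matrix();T[:3,3]=s["eef_pos"]
E=np.linalg.inv(T@m["tool_from_camera"])
np.savez("pics/wrist0.npz",p=p,d=d,K=m["K"],R=E[:3,:3],t=E[:3,3])
cv2.imwrite("pics/wrist0.png",cv2.resize(p[:,:,::-1],(800,600)));print(s["time_s"],s["eef_pos"])
print(m["K"]@(E[:3,:3]@knob(0,.034)+E[:3,3])/(E[:3,:3]@knob(0,.034)+E[:3,3])[2]*800/560)
E
```

```text
0.0 [0.47186836 0.0338115  0.09659627] [-0.33371106  0.39826506  2.38594802  2.08692027  0.45428038 -1.07772591]
0.15 [0.47849914 0.03587718 0.13783124] [-0.25640178  0.25929228  2.22088236  1.00455596  0.3332886   0.10230831]
0.3 [0.49093867 0.03975246 0.17756532] [-0.18330758  0.21777033  2.02851103  0.34393216  0.56610753  0.82475007]
0.44999999999999996 [0.50890758 0.04535029 0.21490618] [-0.11879155  0.24371154  1.8167429   0.13296581  0.85827012  1.07426206]
0.6 [0.53200232 0.05254497 0.24901522] [-0.06410669  0.31642066  1.5868329   0.03848736  1.14695089  1.19046362]
0.75 [0.55970425 0.06117493 0.27912642] [-0.01879588  0.42457869  1.33501794 -0.01650912  1.43124141  1.25269959]
[-0.52714249  0.12075662  2.41696536  1.40857289  0.50095862 -0.51194636]
2.1 [0.42200003 0.00067565 0.16585842]
[396.80659082 309.87035835   1.42857143]
```

View pics/wrist0.png

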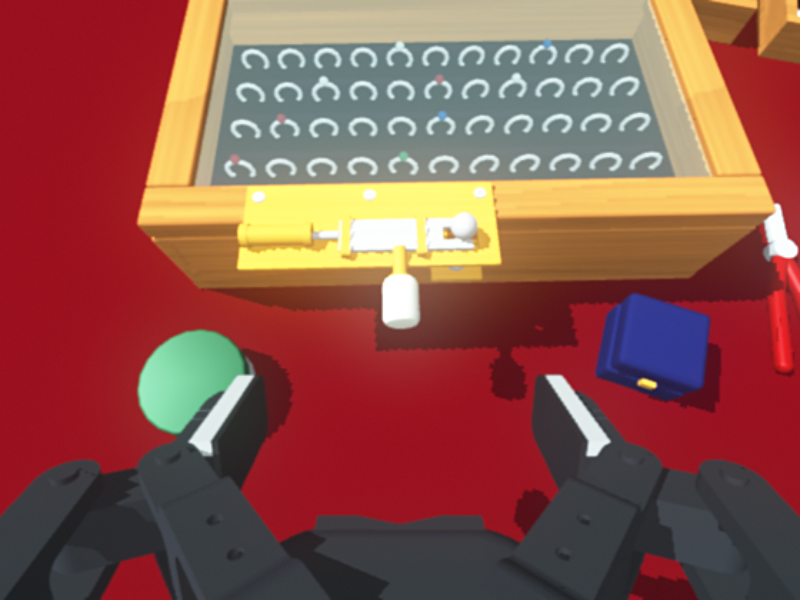

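In the wrist view (800x600) the knob spans about (383–420, 275–328), centred at (401,302); the model predicted (397,310). The ball is at (465,227) and the lid's front top edge runs from (150,187) to (758,178). I'll refine with these and pick a smaller tilt to stay clear of the wrist singularity (joint 5 dropped to about 0.33).

Run:
```python
from workcell import r,optics
import h; from h import *
k=.7
A=pix("wrist",150*k,187*k,.087);B=pix("wrist",758*k,178*k,.087)
print("edge",A,B,np.linalg.norm(A-B),"yaw",np.arctan2(-(A-B)[0],(A-B)[1]))
for n,u,v,z in[("knob",401,300,.097),("knob d",401,295,None),("ball",465,224,.103),("ball d",465,224,None)]:
    P=pix("wrist",u*k,v*k,z); X,Y,_=frame(); print(n,P,"case",(P-C)@X,(P-C)@Y)
for deg in(15,22,28):
    h.TILT=np.radians(deg)
    print(deg,[np.round(r.solve_ik(*tcp(a,.05))[[3,4,5]],2) if r.solve_ik(*tcp(a,.05)) is not None else None for a in(0,.2,.4,.6,.75)])
```

```text
edge [0.51426121 0.17921429 0.087     ] [ 0.62499794 -0.15563319  0.087     ] 0.3526832328616032 yaw 0.3193858739813569
knob [0.48597029 0.0192676  0.097     ] case -0.15871879306878248 0.031919965937347305
knob d [0.48656913 0.01947931 0.10182472] case -0.15808408653326272 0.03194397550734008
ball [ 5.33770303e-01 -4.40471339e-04  1.03000000e-01] case -0.11894382139902755 -0.0011133632459032117
ball d [ 5.31599200e-01 -5.11974876e-04  1.06381404e-01] case -0.1210379356011822 -0.0005358788959628604
15 [array([0.25, 0.49, 0.9 ]), array([0.03, 0.9 , 1.16]), array([-0.05,  1.29,  1.25]), array([-0.1 ,  1.67,  1.28]), array([-0.13,  1.95,  1.29])]
22 [array([0.56, 0.35, 0.56]), array([0.11, 0.75, 1.07]), array([-0.01,  1.14,  1.21]), array([-0.07,  1.52,  1.27]), array([-0.1 ,  1.81,  1.29])]
28 [None, array([0.22, 0.62, 0.95]), array([0.04, 1.02, 1.16]), array([-0.04,  1.4 ,  1.25]), array([-0.07,  1.69,  1.28])]
```

Yaw refined to 0.317, and the knob measurements agree to about 1 mm. I'll use a 12° tilt and grip.

```bash
sed -i 's/^TH=.*/TH=0.317; TILT=np.radians(12)\nC=np.array([.4862,.0193,0])-Ro.from_euler("z",TH).apply([-.162,.034,0])/' h.py
python3 - <<'E'
from workcell import r,optics,command_gripper
from h import *
import cv2
print(C,[np.round(r.solve_ik(*tcp(a,.05)),2) for a in(0,.2,.4,.6,.75)])
command_gripper(.05,30)
r.reach(*tcp(0,.034,.08,dx=-.004))
print(r.move_straight(tcp(0,.034,dx=-.004)[0],speed=.08,max_force=15))
g=command_gripper(0.0,35)
s=r.read_state();print(s["time_s"],s["eef_pos"],s["grip_width"],s["contact_force"],tcp(0,.034,dx=-.004)[0])
p,d=optics.get_image("wrist");cv2.imwrite("pics/w1.png",p[:,:,::-1])
E
```

```text
[0.65072672 0.03749228 0.        ] [array([-0.15,  0.39,  2.01,  0.18,  0.56,  0.97]), array([-0.08,  0.39,  1.77,  0.  ,  0.97,  1.17]), array([-0.03,  0.46,  1.5 , -0.07,  1.35,  1.25]), array([ 0.02,  0.59,  1.19, -0.11,  1.73,  1.27]), array([ 0.05,  0.73,  0.92, -0.15,  2.01,  1.27])]
False
5.45 [0.48112547 0.01801828 0.09819971] 0.016667279518066926 [-1.45160856  3.54235491  4.68726341] [0.48121399 0.01766427 0.09786889]
```

View pics/w1.png

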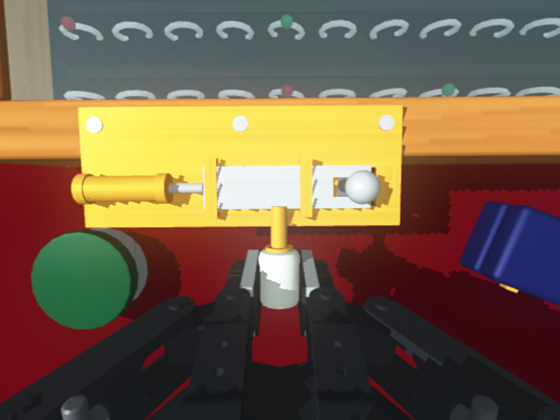

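The knob at (280,278) is between the pads, reading 16.7 mm wide against its 18 mm. The ball at (360,187) is still in the fork. Next I draw the slide aside.

Run:
```python
from workcell import r,optics,command_gripper
from h import *
import cv2
print(r.move_straight(tcp(0,.034+.016,dx=-.004)[0],speed=.04,max_force=30))
r.hold(.3)
s=r.read_state();print(s["time_s"],s["eef_pos"],s["grip_width"],s["contact_force"],tcp(0,.05,dx=-.004)[0])
p,d=optics.get_image("wrist");cv2.imwrite("pics/w2.png",p[:,:,::-1])
```

```text
False
6.35 [0.47684453 0.03167302 0.09821272] 0.01685593209609883 [-1.08811112 -8.33871859  4.6295055 ] [0.47622651 0.03286707 0.09786889]
```

View pics/w2.png

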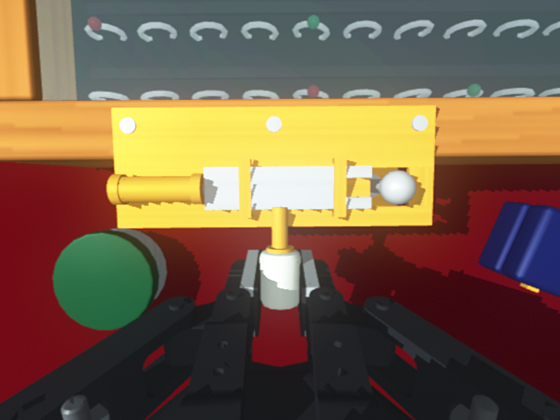

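The fork tips (372,187) are clear of the ball's left edge (380), with about 14.3 mm of draw. Now I lift along the arc, checking the force on the way.

Run:
```python
from workcell import r,optics,command_gripper
from h import *
import cv2
for i,a in enumerate([.04,.08,.16,.24,.32,.4,.48,.56,.64,.72,.78]):
    p,q=tcp(a,.0513,dx=-.004)
    st=r.move_straight(p,q,speed=.04 if a<.1 else .05,max_force=25)
    s=r.read_state();print(a,st,round(s["time_s"],2),np.round(s["eef_pos"]-p,4),round(s["grip_width"],4),np.round(s["contact_force"],1))
    if st: break
    if i==1 and abs(s["contact_force"]).max()>30: break
r.hold(.2)
p,d=optics.get_image("wrist");cv2.imwrite("pics/w3.png",p[:,:,::-1])
p,d=optics.get_image("scene");cv2.imwrite("pics/s3.png",cv2.resize(p[130:300,180:400,::-1],None,fx=3,fy=3))
```

```text
0.04 False 6.83 [ 0.0005 -0.0012 -0.0002] 0.0167 [ 1.  -9.3 -3.3]
0.08 False 7.26 [ 0.0005 -0.0013 -0.0003] 0.0164 [ 1.2 -7.3 -3.3]
0.16 False 7.85 [ 0.0004 -0.0015 -0.0004] 0.0168 [ 1.4 -8.9 -3.4]
0.24 False 8.44 [ 0.0004 -0.0016 -0.0005] 0.0169 [ 2.2 -7.5 -3. ]
0.32 False 9.03 [ 0.0003 -0.0018 -0.0006] 0.0167 [ 0.8 -8.7 -3.2]
0.4 False 9.62 [ 0.0002 -0.0019 -0.0007] 0.0167 [ 2.  -8.4 -3. ]
0.48 False 10.22 [ 0.0001 -0.002  -0.0007] 0.0169 [-0.6 -8.6 -1.7]
0.56 False 10.81 [ 0.0001 -0.0021 -0.0007] 0.0164 [-0.4 -8.3 -1.5]
0.64 False 11.4 [ 0.     -0.0021 -0.0006] 0.0168 [-1.  -9.2 -0.7]
0.72 False 11.99 [ 0.     -0.002  -0.0004] 0.0167 [-1.8 -8.   1.1]
0.78 False 12.47 [ 0.0001 -0.0019 -0.0003] 0.0169 [-1.6 -8.4  2.3]
```

View pics/w3.png

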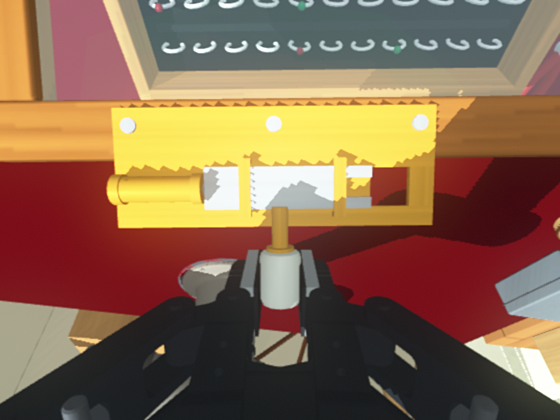

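View pics/s3.png

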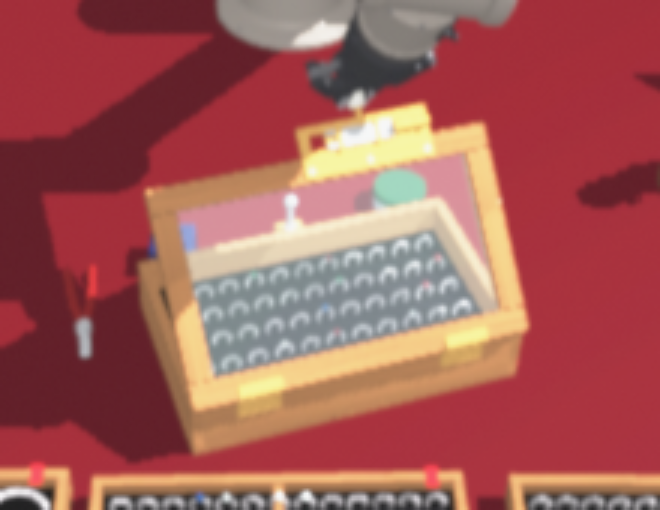

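The lid is off the stud (ball visible in the box at (290,205)), open about 45°, with the knob still in the pads. I'll check that it is steady, then hand in.

Run:
```python
from workcell import r
import numpy as np
a=r.read_state();r.hold(.6);s=r.read_state()
print(s["time_s"],s["eef_pos"]-a["eef_pos"],abs(s["dq"]).max(),s["grip_width"],s["contact_force"])
r.finish_job()
```

```text
13.375 [ 2.58813087e-06 -1.46662048e-05  1.18313507e-05] 0.0014049579945152304 0.016757686047504446 [-2.27983058 -7.72730127  1.73323774]
the job is handed in; nothing more can be done
```

I gripped the white knob, drew the catch about 14 mm aside, then lifted the lid off the stud. It is held at about 0.78 rad (roughly 45°) by the arm's pose. I handed the job in at 13.4 s with the lid still in the gripper.

- **Steadiness:** over the last 0.6 s the hand moved less than 0.02 mm. The grip stayed at 16.8 mm on the 18 mm knob.
- **Forces:** the force reading stayed within about 10 N per axis throughout, and no stop on force was triggered.
- **Lid:** the last pictures show it half open and clear of the ball. The lid angle comes from the arm's pose and was not read directly.
- **Bystanders:** the ring box, tin and pliers look undisturbed in the last scene picture. That crop did not include the lamp, cup, bowl or bangle stand, but the arm never went near them after the approach.
- **Disagreement:** the first top-view corner readings put the hinge about 5 to 10 mm nearer than the wrist-based fit I used. The low forces along the arc support the wrist fit. No other check failed.

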